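# Bleed the glue pressure tank, find which way its filler cap turns, and hold the cap off

## Task

Bleed the glue tank before opening it: draw the sprung black relief knob up until the yellow band on its rod shows but none of the red, keep it there for a second, then let it go fully home. Then take off the filler cap by its red wing; nobody knows whether this cap is right- or reverse-handed, so try turning it one way and, if it stops hard at once, the other way until it lifts out. Finish while still holding the cap, upright and still, about a hand's breadth above the open neck, and leave the tape measure, screwdriver and pencil box where they are.

Things in the scene. Friction and masses are not known exactly. Their poses are not given: they have to be found in the camera images.
- tank: Low blue glue pressure tank fixed to the bench: 240 mm long (along its own y), 110 mm wide (x), 70 mm high. Origin: centre of its underside, z up. The aluminium filler neck (84 mm diameter, from 70 to 106 mm high) stands 65 mm from the centre towards -y; the brass gland of the relief plunger (26 mm diameter, from 70 to 106 mm) stands 70 mm towards +y.
- neck (a point): Fixed point of the tank: centre of the top rim of the filler neck, 106 mm above the bench.
- plunger_knob (a point): Grip point on the axis of the black relief knob, 20 mm above the knob's underside; moves with it. The knob is an upright cylinder 28 mm in diameter and 30 mm high; home, its underside sits on the gland, 106 mm above the bench.
- plunger (a joint): Pull of the relief knob straight up in m, 0 = home. A damped spring draws it back by itself: 4 N at home, 9 N at 32 mm; the stop is at 55 mm. The rod under the knob is bare steel for 24 mm, then yellow to 40 mm, then red, so yellow but no red shows above the gland from 24 to 40 mm of pull.
- cap: Filler cap: black disc 68 mm in diameter, 8 mm thick, flush inside the neck's rim, with an upright red wing 60 mm long along the cap's x, 16 mm wide, its top 40 mm above the origin. 0.1 to 0.2 kg. Origin: centre of the disc's underside, 98 mm above the bench when seated; z up. Under it hangs a hidden steel cross bar (50 mm long, along the cap's y) that reaches 18 mm below the origin.
- cap_wing (a point): Grip point on the cap's wing, 30 mm above the cap's origin. At the start the wing lies along the tank's x (within 0.08 rad). Locked, the cap lifts only 2 mm. Turned the wrong way it stops hard after 0.05 to 0.3 rad; the right way it runs freely and lifts straight out once turned 1.2 to 1.6 rad (no stop there). Which way is right changes from start to start and cannot be seen.
- tape: Bystander: yellow and black tape measure standing on the bench, 70 x 36 x 64 mm. Origin: centre of its underside.
- screwdriver: Bystander: screwdriver with a red handle lying on the bench along its own x. Origin: underside of its middle.
- pencil_box: Bystander: plywood box with pencils, 75 x 75 x 85 mm, pencils up to 140 mm high. Origin: centre of its underside.
There are look-alikes about, which are no part of the job. Leave any orange or turquoise look-alike of the cap alone.

How it is judged:
By the outcome, as a careful person would: the job done as asked, in the order asked, and still so for the second after the job is handed in, while the arm keeps its last pose, push and grip.
It also fails if it takes over 67 s, if anything falls off the work surface, if the arm or the gripper's body presses on something with over 40 N, if the wrist force passes 120 N, or if a joint passes its speed limit or range.

## Robot

A 6-joint arm with a two-finger parallel gripper is mounted at the origin on the work surface. World frame = base frame: x ahead of the robot, y to its left, z up, the work surface at z = 0. Lengths are in m, angles in rad, forces in N, time in s.
With the tool pointing down it reaches from about 0.3 to 0.775 m from the base axis. Payload 14.6 kg.
Tool frame: the origin (TCP) lies on the centre line of the jaws, within the pads' length; the fingertips stand 19 mm ahead of it and the grasp point (between the pads) is the TCP; y points along the fingers, x is the direction in which the jaws open and shut, and the axes are right-handed (so a half turn about y gives the same grasp; the last joint's range is limited). The gripper opens to 94 mm and grips with 3 to 60 N. Pads are 16 mm wide; open, the fingers measure 119 mm over their backs; the gripper's body (75 mm by 177 mm) begins 78 mm behind the grasp point.
Start: joints at [1.082, 0.3, 1.521, -0, 1.321, -0.067], TCP at [0.225, 0.502, 0.196] pointing down, gripper open.
Joint ranges: [-3.03, 3.03], [-0.79, 2.21], [0.23, 2.52], [-1.04, 4.18], [0, 3.07], [-2.55, 2.55]. Speed limits (rad/s): [2.22, 2.22, 2.57, 3.14, 3.14, 3.14].

## Interface

Orientations are given as [roll, pitch, yaw] about the fixed x, y, z axes, in that order (R = Rz(yaw) Ry(pitch) Rx(roll)).
In Python, from station import get_obs, cams, workorder gives the robot as it stands.
- The arm moves only by the shell command python3 -m handwheel 'ROWS' [FORCE]. ROWS is JSON, a list of rows, each an object of numbers: "fingers": the opening, from -1 (shut) to 1 (fully open); "x", "y", "z": the shift along the tool's x, y, z in m; "spin": the turn about the tool's y in degrees. In form: [{"fingers": .., "x": .., "y": .., "z": .., "spin": ..}, ...]. A call has exactly 10 rows; each row is the pose to reach, as a shift and turn from the pose commanded when the call began, along the tool's axes at that moment; what a row does not reach only later rows make up. A row lasts 1/10 s, in which the tool goes at most 50 mm and 8.59 degrees, less where a joint would pass 70% of its speed; a pose out of reach is approached as far as the arm can. A call with a gripper value outside its range is refused whole. The fingers move at their own pace and stop on an object; FORCE is the grip in N (left out, the last holds). Time passes only in rows, so rows that repeat a pose let the fingers close, or fill a call up. It gives the time, the measured TCP pose, the force and the opening at its end, in the units of the state.
- get_obs(): the state, without advancing time (a new reading comes with each control period).
- cams.camera(name): name is "side" or "top" or "wrist"; returns (picture, depth): 400x640x3 uint8, red, green, blue; 400x640 float32, m along the optical axis (not along the pixel's ray), 0 where there is no reading.
- cams.get_calibration(name): a dict with "fx", "fy", "cx", "cy" (pixels), "view" (4x4, takes a point from world to camera coordinates). Camera axes: x right, y down, z forward; pixel columns grow to the right and rows downward; lengths in m; the calibration is good to about 2 mm. A picture is of the moment at which its call begins: read the wrist's pose just before it. get_calibration takes no time and is no camera call; for the wrist camera it gives the pose at the moment of the call.
- workorder.hand_in(): hands the job in, once; it reports no verdict.
The state is a dict: "time_s": time; "qpos": joint angles; "joint_vel": joint speeds; "tau": joint torques, N m; "ee_pos": TCP position; "eef_rot": TCP orientation; "force": force on the tool from outside, world axes, zero at the start; "moment": the same for the moment, N m; "grip_width": finger opening in m.
Only numpy, scipy, OpenCV 4.12 (cv2) and the standard library are available. Lean on these libraries where they do the work, as an engineer would, in place of code of your own. Each camera call takes 0.05 s, during which the arm holds its last target. There are 200 camera calls.

## Working session

There is one attempt and no reset: what is moved stays moved. The work goes in short steps, Python scripts to look and compute and a shell command to move; the robot and the scene stay as the last step left them, time stands still between calls to the robot, and variables do not carry over. Pictures are saved under pics/ and viewed, about 8 in all and at most 12, crops included, and the job is handed in when it is done.

```bash
mkdir -p pics; ls; python3 - <<'E'
from station import get_obs,cams
import cv2,numpy as np
o=get_obs();print(o)
for n in("top","side"):
    p,d=cams.camera(n);cv2.imwrite(f"pics/{n}0.png",p[:,:,::-1]);np.save(f"pics/{n}0.npy",d)
    c=cams.get_calibration(n);print(n,c)
E
```

```text
pics
{'time_s': 0.0, 'qpos': array([ 1.08239878e+00,  3.00468982e-01,  1.52162050e+00, -2.56294485e-05,
        1.32068521e+00, -6.65936837e-02]), 'joint_vel': array([-4.14829869e-04,  2.44168874e-04, -1.32405723e-03, -2.35118947e-04,
        4.50946725e-05,  1.17918769e-03]), 'tau': array([ 1.01253620e-03, -5.31807768e+01, -3.52741277e+01,  7.08496361e-02,
        2.42885237e-02, -3.87166165e-05]), 'ee_pos': array([0.22504461, 0.50153677, 0.19557082]), 'eef_rot': array([-1.57074244e+00,  1.18107242e-03,  1.14899885e+00]), 'force': array([ 1.47396394, -0.64941285, -0.56786771]), 'moment': array([0.01201528, 0.02017447, 0.06391687]), 'grip_width': 0.09386914660161862}
top {'fx': 444.28432930860106, 'fy': 444.28432930860106, 'cx': 327.37168809433945, 'cy': 200.93646104639328, 'view': array([[-0.02813051, -0.99923178,  0.02728611, -0.00854679],
       [-0.99759013,  0.0263314 , -0.06419175,  0.56474314],
       [ 0.06342395, -0.0290261 , -0.99756448,  1.06719948],
       [ 0.        ,  0.        ,  0.        ,  1.        ]])}
side {'fx': 371.47629452155894, 'fy': 371.47629452155894, 'cx': 324.32775181605314, 'cy': 208.69225258635626, 'view': array([[-0.95256643, -0.30431658, -0.002935  ,  0.53370595],
       [-0.20647068,  0.65331587, -0.72838742,  0.19738233],
       [ 0.22357785, -0.69323141, -0.68515922,  0.80230305],
       [ 0.        ,  0.        ,  0.        ,  1.        ]])}
```

View pics/top0.png

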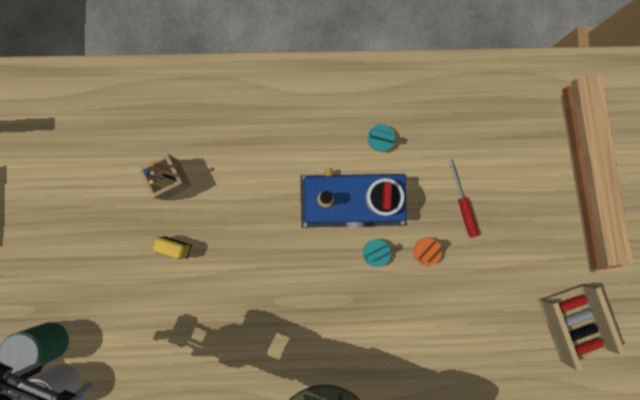

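View pics/side0.png

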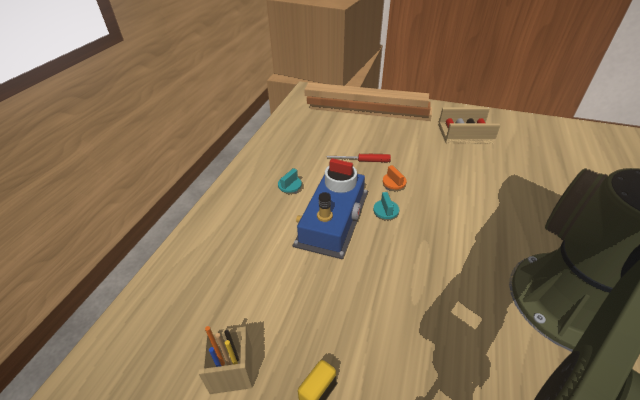

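The top view shows the blue tank with the knob at about (326,199), the neck and red wing at about (386,197), and the tank edges from (302,175) to (407,226). I'll localise these next.

```bash
cat > h.py <<'E'
import numpy as np,cv2
from station import get_obs,cams
def cloud(n,d,c=None):
    c=c or cams.get_calibration(n)
    v,u=np.mgrid[:400,:640]
    P=np.stack([(u-c['cx'])/c['fx']*d,(v-c['cy'])/c['fy']*d,d,np.ones_like(d)],-1)
    return (P@np.linalg.inv(c['view']).T)[...,:3]
def tool():
    from scipy.spatial.transform import Rotation as R
    o=get_obs(); return o,R.from_euler('xyz',o['eef_rot']).as_matrix()
E
python3 - <<'E'
from h import *
p=cv2.imread('pics/top0.png');d=np.load('pics/top0.npy');W=cloud('top',d)
hsv=cv2.cvtColor(p,cv2.COLOR_BGR2HSV);H,S,V=cv2.split(hsv)
roi=np.zeros((400,640),bool);roi[165:235,290:412]=1
b=roi&(H>100)&(H<130)&(S>120)&(abs(W[...,2]-.07)<.012)
r=cv2.minAreaRect(W[b][:,:2].astype(np.float32)*1000);print('tank',r,W[b][:,2].mean())
red=roi&((H<8)|(H>172))&(S>150)&(W[...,2]>.115)
print('wing',cv2.minAreaRect(W[red][:,:2].astype(np.float32)*1000),W[red].mean(0),red.sum())
k=roi&(W[...,2]>.126);k[:,350:]=0
print('knob',W[k].mean(0),k.sum(),cv2.minAreaRect(W[k][:,:2].astype(np.float32)*1000))
n=roi&(abs(W[...,2]-.106)<.006);n[:,:355]=0
print('neck',cv2.minEnclosingCircle(W[n][:,:2].astype(np.float32)*1000),n.sum())
o,R=tool();print(R.round(3))
E
```

```text
tank ((565.6123046875, -85.85458374023438), (236.55931091308594, 107.35221099853516), 89.7645263671875) 0.07016221091603353
wing ((525.0699462890625, -88.1112060546875), (52.69187545776367, 193.25643920898438), 32.44962692260742) [ 0.56494192 -0.15011101  0.14018629] 224
knob [ 0.55678017 -0.01383556  0.27478059] 153 ((540.7279052734375, -2.377197265625), (27.433183670043945, 88.55034637451172), 60.39961624145508)
neck ((566.5714111328125, -152.55809020996094), 42.02940368652344) 802
[[ 0.409 -0.    -0.912]
 [ 0.912 -0.001  0.409]
 [-0.001 -1.     0.   ]]
```

Tank centre is (0.566, -0.086) with yaw ≈ 0, so the knob is at (0.566, -0.016) and the neck at (0.566, -0.151). I'm moving over the knob and turning the jaws along world y.

```bash
python3 -m handwheel '[{"fingers":1,"x":-0.033,"y":-0.02,"z":-0.05,"spin":-2.4},{"fingers":1,"x":-0.06,"y":-0.03,"z":-0.09,"spin":-5},{"fingers":1,"x":-0.085,"y":-0.03,"z":-0.13,"spin":-7},{"fingers":1,"x":-0.11,"y":-0.03,"z":-0.17,"spin":-9},{"fingers":1,"x":-0.135,"y":-0.03,"z":-0.21,"spin":-12},{"fingers":1,"x":-0.16,"y":-0.03,"z":-0.25,"spin":-15},{"fingers":1,"x":-0.185,"y":-0.03,"z":-0.29,"spin":-18},{"fingers":1,"x":-0.21,"y":-0.03,"z":-0.33,"spin":-20},{"fingers":1,"x":-0.235,"y":-0.03,"z":-0.37,"spin":-22},{"fingers":1,"x":-0.26,"y":-0.03,"z":-0.41,"spin":-24.2}]' 40
```

```text
time_s: 1.1
ee_pos: [0.4934, 0.0948, 0.2261]
eef_rot: [-1.571, -0.0, 1.573]
force: [0.8, 1.3, 0.5]
grip_width: 0.0939
```

```bash
python3 -m handwheel '[{"fingers":1,"x":-0.025,"y":0,"z":-0.016,"spin":0},{"fingers":1,"x":-0.05,"y":0,"z":-0.033,"spin":0},{"fingers":1,"x":-0.075,"y":0,"z":-0.05,"spin":0},{"fingers":1,"x":-0.1,"y":0,"z":-0.066,"spin":0},{"fingers":1,"x":-0.111,"y":0,"z":-0.073,"spin":0},{"fingers":1,"x":-0.111,"y":0,"z":-0.073,"spin":0},{"fingers":1,"x":-0.111,"y":0,"z":-0.073,"spin":0},{"fingers":1,"x":-0.111,"y":0,"z":-0.073,"spin":0},{"fingers":1,"x":-0.111,"y":0,"z":-0.073,"spin":0},{"fingers":1,"x":-0.111,"y":0,"z":-0.073,"spin":0}]'
python3 - <<'E'
from h import *
c=cams.get_calibration('wrist');p,d=cams.camera('wrist');cv2.imwrite('pics/w1.png',p[:,:,::-1])
W=cloud('wrist',d,c);np.save('pics/w1.npy',W)
hsv=cv2.cvtColor(p,cv2.COLOR_RGB2HSV);H,S,V=cv2.split(hsv)
def near(x,y,r):return np.hypot(W[...,0]-x,W[...,1]-y)<r
k=(d>0)&near(.566,-.016,.03)&(W[...,2]>.128)&(W[...,2]<.145);print('knob',k.sum(),W[k].min(0),W[k].max(0))
r=(d>0)&near(.566,-.151,.05)&(W[...,2]>.13)&(W[...,2]<.145);print('wing',r.sum());
if r.sum():print(cv2.minAreaRect(W[r][:,:2].astype(np.float32)*1000))
E
```

```text
time_s: 2.1
ee_pos: [0.5657, -0.0136, 0.2264]
eef_rot: [-1.571, -0.0, 1.572]
force: [-1.1, -0.2, -0.5]
grip_width: 0.094
knob 867 [ 0.55395527 -0.03149131  0.12800872] [ 0.58141524 -0.00410545  0.13814963]
wing 1513
((567.133056640625, -152.24929809570312), (16.03352928161621, 60.2931022644043), 85.3322982788086)
```

View pics/w1.png

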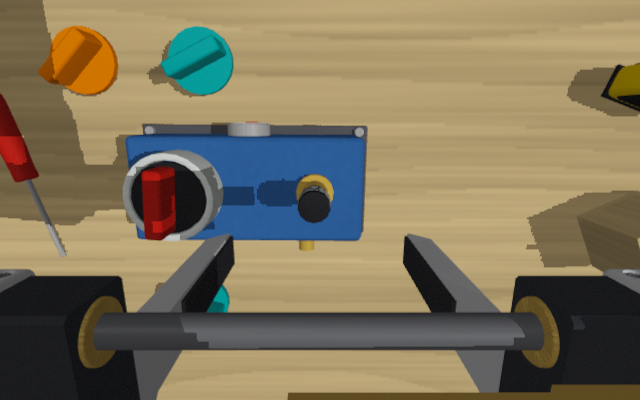

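The wrist view shows the knob at about (314,203) and the wing at about (158,203). That puts the knob axis at (0.5677, -0.0178), and the wing centre at (0.567, -0.152) with yaw about -4.7°. Next: descend on the knob and close.

```bash
python3 -m handwheel '[{"fingers":1,"x":-0.004,"y":0.015,"z":-0.002,"spin":0},{"fingers":1,"x":-0.004,"y":0.035,"z":-0.002,"spin":0},{"fingers":1,"x":-0.004,"y":0.055,"z":-0.002,"spin":0},{"fingers":1,"x":-0.004,"y":0.075,"z":-0.002,"spin":0},{"fingers":1,"x":-0.004,"y":0.09,"z":-0.002,"spin":0},{"fingers":1,"x":-0.004,"y":0.098,"z":-0.002,"spin":0},{"fingers":1,"x":-0.004,"y":0.098,"z":-0.002,"spin":0},{"fingers":0,"x":-0.004,"y":0.098,"z":-0.002,"spin":0},{"fingers":-0.2,"x":-0.004,"y":0.098,"z":-0.002,"spin":0},{"fingers":-0.3,"x":-0.004,"y":0.098,"z":-0.002,"spin":0}]' 40
python3 -m handwheel '[{"fingers":-0.4,"x":0,"y":0,"z":0,"spin":0},{"fingers":-0.6,"x":0,"y":0,"z":0,"spin":0},{"fingers":-0.8,"x":0,"y":0,"z":0,"spin":0},{"fingers":-1,"x":0,"y":0,"z":0,"spin":0},{"fingers":-1,"x":0,"y":0,"z":0,"spin":0},{"fingers":-1,"x":0,"y":0,"z":0,"spin":0},{"fingers":-1,"x":0,"y":0,"z":0,"spin":0},{"fingers":-1,"x":0,"y":0,"z":0,"spin":0},{"fingers":-1,"x":0,"y":0,"z":0,"spin":0},{"fingers":-1,"x":0,"y":0,"z":0,"spin":0}]'
```

```text
time_s: 3.15
ee_pos: [0.5681, -0.0183, 0.1289]
eef_rot: [-1.572, 0.0, 1.571]
force: [-0.8, -0.5, -0.2]
grip_width: 0.0737
time_s: 4.15
ee_pos: [0.5678, -0.0182, 0.1281]
eef_rot: [-1.571, 0.0, 1.571]
force: [-0.1, -0.1, 0.1]
grip_width: 0.0005
```

```bash
python3 - <<'E'
from h import *
a,_=cams.camera('wrist');b,_=cams.camera('side')
b=cv2.resize(b[150:270,250:430],(600,400));a=cv2.resize(a,(400,250))
cv2.imwrite('pics/c2.png',np.vstack([b,np.pad(cv2.resize(a,(320,200)),((0,0),(0,280),(0,0)))])[:,:,::-1]);print(get_obs()['grip_width'])
E
```

```text
0.00030022594261481443
```

View pics/c2.png

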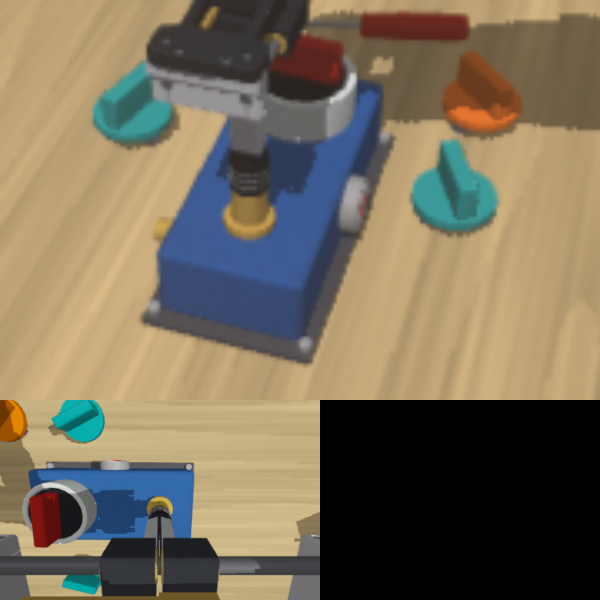

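The fingers have shut on nothing, yet they look as if they are at the knob. I'll measure fingers and knob in depth from the side and wrist views.

```bash
python3 - <<'E'
from h import *
for n in('side','wrist'):
    c=cams.get_calibration(n);p,d=cams.camera(n);W=cloud(n,d,c)
    m=(d>0)&(np.hypot(W[...,0]-.567,W[...,1]+.018)<.045)&(W[...,2]>.085)&(W[...,2]<.24)
    print(n,m.sum())
    for z in np.arange(.09,.24,.008):
        k=m&(abs(W[...,2]-z)<.004)
        if k.sum()>3: print(round(z,3),k.sum(),W[k][:,:2].min(0).round(3),W[k][:,:2].max(0).round(3),p[k].mean(0).astype(int))
    if n=='side':
        cv2.imwrite('pics/s3.png',cv2.resize(p[175:225,300:360],(720,600),interpolation=cv2.INTER_NEAREST)[:,:,::-1])
E
```

```text
side 339
0.09 27 [ 0.553 -0.016] [ 0.577 -0.004] [138 111  61]
0.098 27 [ 0.553 -0.016] [ 0.578 -0.005] [134 109  64]
0.106 25 [ 0.553 -0.014] [ 0.577 -0.003] [94 79 52]
0.114 31 [ 0.552 -0.019] [ 0.576 -0.003] [62 59 58]
0.122 25 [ 0.551 -0.017] [ 0.576 -0.003] [65 62 62]
0.13 36 [ 0.551 -0.018] [ 0.575 -0.003] [53 49 48]
0.138 52 [ 0.552 -0.026] [ 0.578 -0.003] [49 45 44]
0.146 18 [ 0.556 -0.027] [ 0.575 -0.006] [91 89 91]
0.154 30 [ 0.556 -0.026] [ 0.575 -0.005] [95 92 93]
0.162 26 [ 0.556 -0.023] [ 0.575 -0.006] [96 93 94]
0.17 28 [ 0.556 -0.024] [ 0.574 -0.004] [98 95 95]
0.178 7 [ 0.558 -0.007] [ 0.574 -0.005] [105 102 102]
wrist 3826
0.09 98 [ 0.555 -0.031] [ 0.565 -0.006] [128 104  43]
0.098 106 [ 0.555 -0.03 ] [ 0.564 -0.006] [123 100  43]
0.106 59 [ 0.554 -0.031] [ 0.563 -0.008] [71 61 39]
0.114 132 [ 0.553 -0.032] [ 0.564 -0.004] [84 84 84]
0.122 127 [ 0.553 -0.032] [ 0.565 -0.004] [79 81 82]
0.13 257 [ 0.553 -0.032] [ 0.57  -0.004] [50 51 54]
0.138 421 [ 0.554 -0.031] [ 0.566 -0.005] [40 40 42]
0.146 216 [ 0.558 -0.031] [ 0.561 -0.006] [ 99  99 101]
0.154 272 [ 0.558 -0.031] [ 0.561 -0.006] [101 101 102]
0.162 323 [ 0.558 -0.031] [ 0.561 -0.006] [102 101 103]
0.17 427 [ 0.558 -0.031] [ 0.576 -0.006] [97 98 99]
0.178 425 [ 0.558 -0.031] [ 0.576 -0.006] [105 104 106]
0.186 465 [ 0.558 -0.031] [ 0.561 -0.006] [102 102 104]
0.194 124 [ 0.558 -0.026] [ 0.561 -0.016] [69 68 69]
0.202 116 [ 0.558 -0.021] [ 0.561 -0.016] [65 63 61]
0.21 63 [ 0.558 -0.021] [ 0.564 -0.016] [54 49 43]
0.226 26 [ 0.574 -0.02 ] [ 0.578 -0.017] [144 132 110]
0.234 5 [ 0.562 -0.02 ] [ 0.565 -0.017] [72 70 69]
```

View pics/s3.png

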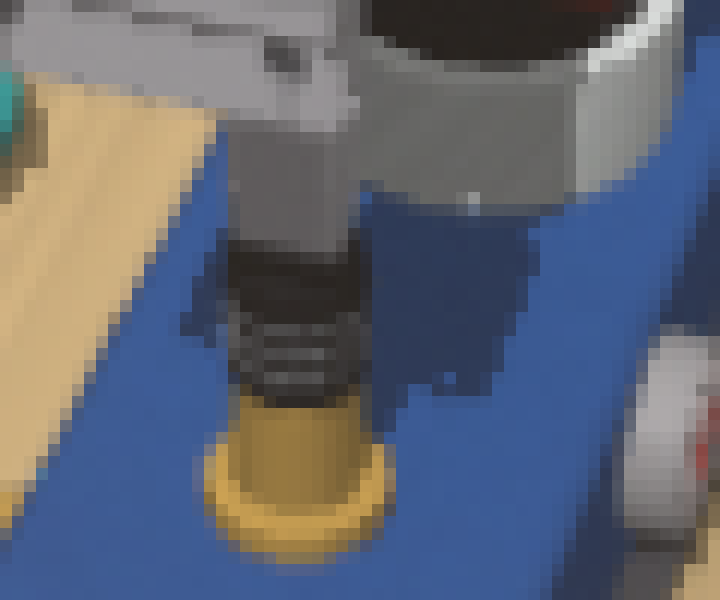

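```bash
python3 - <<'E'
from h import *
W=np.load('pics/w1.npy')
k=(W[...,2]>.17)&(W[...,2]<.3)&(W[...,0]>.545)&(W[...,0]<.59)
print('w1 tcp z .2264; finger zmin pct',np.percentile(W[k][:,2],[0,1,3,10]), W[k][:,:2].min(0),W[k][:,:2].max(0))
o,R=tool();print(o['qpos'],o['tau'],o['ee_pos'],R.round(3))
c=cams.get_calibration('wrist');print(np.linalg.inv(c['view'])[:3,3])
E
```

```text
w1 tcp z .2264; finger zmin pct [0.23478519 0.23705299 0.23994985 0.24734164] [ 0.5555144  -0.07379338] [0.57469858 0.04523249]
[-9.65626168e-02  4.02742964e-01  1.54658477e+00 -1.23047444e-05
  1.19226151e+00 -1.66791541e+00] [ 1.07699369e-03 -5.70537329e+01 -3.33420861e+01 -2.15794629e-02
  7.29791424e-02 -3.51198332e-05] [ 0.56785634 -0.01823668  0.12814345] [[-0.001  0.    -1.   ]
 [ 1.    -0.    -0.001]
 [-0.    -1.    -0.   ]]
[ 0.49769499 -0.01875812  0.31665658]
```

Both cameras agree: the real fingertips are about 12 mm above the reported TCP, rather than 19 mm below it. The arm therefore sits about 31 mm higher than its readout says, and the fingers closed over the top of the knob without touching it. I'll trust the pictures, open, go 32 mm lower, and check before closing.

```bash
python3 -m handwheel '[{"fingers":0,"x":0,"y":0,"z":0,"spin":0},{"fingers":1,"x":0,"y":0,"z":0,"spin":0},{"fingers":1,"x":0,"y":0,"z":0,"spin":0},{"fingers":1,"x":0,"y":0,"z":0,"spin":0},{"fingers":1,"x":0,"y":0,"z":0,"spin":0},{"fingers":1,"x":0,"y":0.004,"z":0,"spin":0},{"fingers":1,"x":0,"y":0.012,"z":0,"spin":0},{"fingers":1,"x":0,"y":0.02,"z":0,"spin":0},{"fingers":1,"x":0,"y":0.028,"z":0.001,"spin":0},{"fingers":1,"x":0,"y":0.032,"z":0.001,"spin":0}]' 40
python3 -m handwheel '[{"fingers":0.6,"x":0,"y":0,"z":0,"spin":0},{"fingers":0.2,"x":0,"y":0,"z":0,"spin":0},{"fingers":-0.1,"x":0,"y":0,"z":0,"spin":0},{"fingers":-0.3,"x":0,"y":0,"z":0,"spin":0},{"fingers":-0.5,"x":0,"y":0,"z":0,"spin":0},{"fingers":-0.7,"x":0,"y":0,"z":0,"spin":0},{"fingers":-1,"x":0,"y":0,"z":0,"spin":0},{"fingers":-1,"x":0,"y":0,"z":0,"spin":0},{"fingers":-1,"x":0,"y":0,"z":0,"spin":0},{"fingers":-1,"x":0,"y":0,"z":0,"spin":0}]'
python3 - <<'E'
from h import *
p,d=cams.camera('side');W=cloud('side',d)
m=(d>0)&(np.hypot(W[...,0]-.567,W[...,1]+.018)<.035)
for z in np.arange(.09,.16,.006):
    k=m&(abs(W[...,2]-z)<.003)
    if k.sum()>3: print(round(z,3),k.sum(),W[k][:,:2].min(0).round(3),W[k][:,:2].max(0).round(3),p[k].mean(0).astype(int))
E
```

```text
time_s: 5.35
ee_pos: [0.5663, -0.0182, 0.0948]
eef_rot: [-1.569, -0.0, 1.571]
force: [-0.3, -1.2, 1.4]
grip_width: 0.0772
time_s: 6.35
ee_pos: [0.5669, -0.0177, 0.0963]
eef_rot: [-1.571, -0.001, 1.572]
force: [-0.6, 5.6, 1.3]
grip_width: 0.0272
0.09 22 [ 0.553 -0.016] [ 0.578 -0.003] [138 111  61]
0.096 18 [ 0.554 -0.016] [ 0.577 -0.005] [118  97  59]
0.102 10 [ 0.553 -0.015] [ 0.572 -0.005] [103  87  63]
0.108 8 [ 0.552 -0.019] [ 0.561 -0.002] [63 57 52]
0.114 11 [ 0.551 -0.038] [0.568 0.007] [78 76 77]
0.12 33 [ 0.552 -0.038] [0.573 0.01 ] [118 114 116]
0.126 25 [ 0.551 -0.039] [0.572 0.009] [106 103 104]
0.132 31 [ 0.552 -0.038] [0.573 0.009] [81 78 78]
0.138 26 [ 0.553 -0.038] [0.572 0.01 ] [91 88 88]
0.144 20 [ 0.555 -0.037] [0.572 0.008] [95 92 92]
0.15 21 [ 0.555 -0.037] [0.572 0.009] [101  98  99]
0.156 4 [ 0.556 -0.037] [0.567 0.008] [96 94 94]
```

Gripped at 27 mm. Now pulling up 32 mm.

```bash
python3 -m handwheel '[{"fingers":-1,"x":0,"y":-0.004,"z":0,"spin":0},{"fingers":-1,"x":0,"y":-0.009,"z":0,"spin":0},{"fingers":-1,"x":0,"y":-0.014,"z":0,"spin":0},{"fingers":-1,"x":0,"y":-0.019,"z":0,"spin":0},{"fingers":-1,"x":0,"y":-0.024,"z":0,"spin":0},{"fingers":-1,"x":0,"y":-0.028,"z":0,"spin":0},{"fingers":-1,"x":0,"y":-0.031,"z":0,"spin":0},{"fingers":-1,"x":0,"y":-0.032,"z":0,"spin":0},{"fingers":-1,"x":0,"y":-0.032,"z":0,"spin":0},{"fingers":-1,"x":0,"y":-0.032,"z":0,"spin":0}]' 40
python3 - <<'E'
from h import *
p,d=cams.camera('side')
cv2.imwrite('pics/s4.png',cv2.resize(p[165:225,290:370],(800,600),interpolation=cv2.INTER_NEAREST)[:,:,::-1])
E
```

```text
time_s: 7.4
ee_pos: [0.5668, -0.0176, 0.1272]
eef_rot: [-1.57, -0.001, 1.572]
force: [5.4, 5.4, -8.7]
grip_width: 0.0274
```

View pics/s4.png

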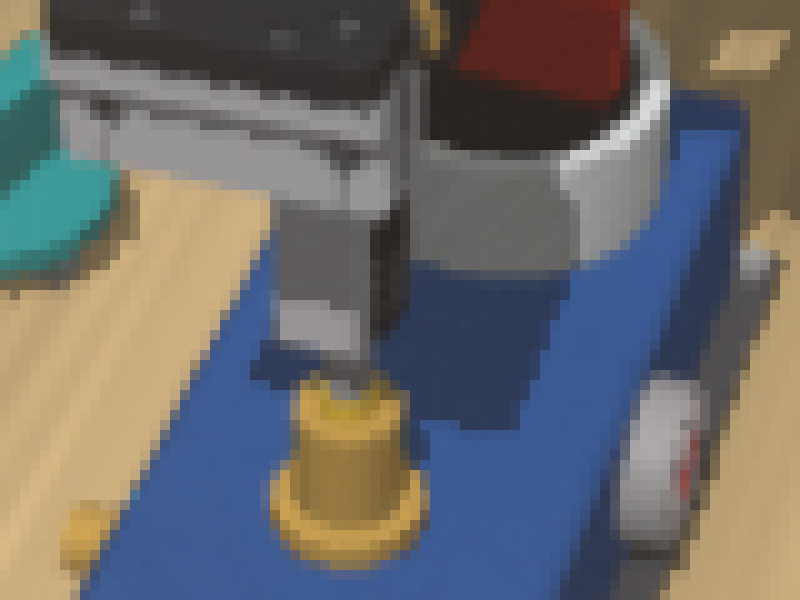

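The side crop shows bare steel and a little yellow at the gland mouth (345,405), with no red. The 8.7 N of pull also fits about 31 mm. Hold, then let it down under control and release.

```bash
python3 -m handwheel '[{"fingers":-1,"x":0,"y":0,"z":0,"spin":0},{"fingers":-1,"x":0,"y":0,"z":0,"spin":0},{"fingers":-1,"x":0,"y":0,"z":0,"spin":0},{"fingers":-1,"x":0,"y":0,"z":0,"spin":0},{"fingers":-1,"x":0,"y":0,"z":0,"spin":0},{"fingers":-1,"x":0,"y":0,"z":0,"spin":0},{"fingers":-1,"x":0,"y":0,"z":0,"spin":0},{"fingers":-1,"x":0,"y":0,"z":0,"spin":0},{"fingers":-1,"x":0,"y":0,"z":0,"spin":0},{"fingers":-1,"x":0,"y":0,"z":0,"spin":0}]' 40
python3 -m handwheel '[{"fingers":-1,"x":0,"y":0,"z":0,"spin":0},{"fingers":-1,"x":0,"y":0,"z":0,"spin":0},{"fingers":-1,"x":0,"y":0,"z":0,"spin":0},{"fingers":-1,"x":0,"y":0.005,"z":0,"spin":0},{"fingers":-1,"x":0,"y":0.01,"z":0,"spin":0},{"fingers":-1,"x":0,"y":0.015,"z":0,"spin":0},{"fingers":-1,"x":0,"y":0.02,"z":0,"spin":0},{"fingers":-1,"x":0,"y":0.025,"z":0,"spin":0},{"fingers":-1,"x":0,"y":0.029,"z":0,"spin":0},{"fingers":-1,"x":0,"y":0.031,"z":0,"spin":0}]'
python3 -m handwheel '[{"fingers":-1,"x":0,"y":0,"z":0,"spin":0},{"fingers":-1,"x":0,"y":0.0005,"z":0,"spin":0},{"fingers":-0.3,"x":0,"y":0.0005,"z":0,"spin":0},{"fingers":0.2,"x":0,"y":0.0005,"z":0,"spin":0},{"fingers":0.6,"x":0,"y":0.0005,"z":0,"spin":0},{"fingers":1,"x":0,"y":0.0005,"z":0,"spin":0},{"fingers":1,"x":0,"y":0.0005,"z":0,"spin":0},{"fingers":1,"x":0,"y":0.0005,"z":0,"spin":0},{"fingers":1,"x":0,"y":-0.02,"z":0,"spin":0},{"fingers":1,"x":0,"y":-0.05,"z":0,"spin":0}]'
```

```text
time_s: 8.45
ee_pos: [0.5668, -0.0177, 0.1271]
eef_rot: [-1.57, -0.001, 1.572]
force: [5.9, 5.1, -8.8]
grip_width: 0.0273
time_s: 9.45
ee_pos: [0.5668, -0.0177, 0.0963]
eef_rot: [-1.57, -0.001, 1.572]
force: [1.9, 4.9, -5.1]
grip_width: 0.0274
time_s: 10.45
ee_pos: [0.566, -0.0182, 0.1464]
eef_rot: [-1.568, -0.0, 1.571]
force: [-0.4, -0.7, 1.5]
grip_width: 0.0857
```

```bash
python3 -m handwheel '[{"fingers":1,"x":0,"y":-0.035,"z":0,"spin":0},{"fingers":1,"x":-0.03,"y":-0.035,"z":0,"spin":1},{"fingers":1,"x":-0.06,"y":-0.035,"z":0,"spin":2},{"fingers":1,"x":-0.09,"y":-0.035,"z":0,"spin":3},{"fingers":1,"x":-0.115,"y":-0.035,"z":-0.001,"spin":4},{"fingers":1,"x":-0.134,"y":-0.035,"z":-0.001,"spin":4.7},{"fingers":1,"x":-0.134,"y":-0.035,"z":-0.001,"spin":4.7},{"fingers":1,"x":-0.134,"y":-0.035,"z":-0.001,"spin":4.7},{"fingers":1,"x":-0.134,"y":-0.035,"z":-0.001,"spin":4.7},{"fingers":1,"x":-0.134,"y":-0.035,"z":-0.001,"spin":4.7}]' 40
python3 - <<'E'
from h import *
c=cams.get_calibration('wrist');p,d=cams.camera('wrist');cv2.imwrite('pics/w5.png',p[:,:,::-1])
W=cloud('wrist',d,c)
def near(x,y,r):return np.hypot(W[...,0]-x,W[...,1]-y)<r
r=(d>0)&near(.567,-.151,.04)&(W[...,2]>.13)&(W[...,2]<.145);print('wing',r.sum(),cv2.minAreaRect(W[r][:,:2].astype(np.float32)*1000),np.percentile(W[r][:,2],90))
k=(d>0)&near(.566,-.017,.014);print('knob top',k.sum(),np.percentile(W[k][:,2],[50,90,98]) if k.sum() else '')
f=(d>0)&(W[...,2]>.17)&(W[...,2]<.215)&near(.567,-.151,.07);print('finger',np.percentile(W[f],[1,99],axis=0))
E
```

```text
time_s: 11.45
ee_pos: [0.568, -0.1514, 0.1822]
eef_rot: [-1.571, -0.0, 1.491]
force: [0.1, 0.2, 0.5]
grip_width: 0.0937
wing 1791 ((566.6592407226562, -153.2370147705078), (15.411404609680176, 59.676307678222656), 85.68582153320312) 0.13873700108612547
knob top 1855 [0.1351329  0.13657834 0.13711949]
finger [[ 0.55403598 -0.20870354  0.19182693]
 [ 0.57936791 -0.09319183  0.21485643]]
```

View pics/w5.png

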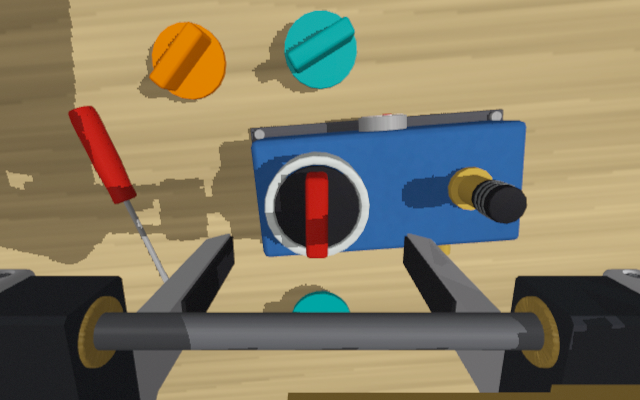

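The wrist view shows the knob home at (500,203), with its top at 0.1365, and the red wing upright and centred between the fingers at (317,213). Next: descend and grip the wing.

```bash
python3 -m handwheel '[{"fingers":1,"x":-0.0015,"y":0.015,"z":0.001,"spin":0},{"fingers":1,"x":-0.0015,"y":0.035,"z":0.001,"spin":0},{"fingers":1,"x":-0.0015,"y":0.055,"z":0.001,"spin":0},{"fingers":0.6,"x":-0.0015,"y":0.07,"z":0.001,"spin":0},{"fingers":0.2,"x":-0.0015,"y":0.078,"z":0.001,"spin":0},{"fingers":-0.2,"x":-0.0015,"y":0.082,"z":0.001,"spin":0},{"fingers":-0.3,"x":-0.0015,"y":0.082,"z":0.001,"spin":0},{"fingers":-0.4,"x":-0.0015,"y":0.082,"z":0.001,"spin":0},{"fingers":-0.5,"x":-0.0015,"y":0.082,"z":0.001,"spin":0},{"fingers":-0.6,"x":-0.0015,"y":0.082,"z":0.001,"spin":0}]' 40
python3 -m handwheel '[{"fingers":-0.7,"x":0,"y":0,"z":0,"spin":0},{"fingers":-0.8,"x":0,"y":0,"z":0,"spin":0},{"fingers":-1,"x":0,"y":0,"z":0,"spin":0},{"fingers":-1,"x":0,"y":0,"z":0,"spin":0},{"fingers":-1,"x":0,"y":0,"z":0,"spin":0},{"fingers":-1,"x":0,"y":0,"z":0,"spin":0},{"fingers":-1,"x":0,"y":0,"z":0,"spin":0},{"fingers":-1,"x":0,"y":0,"z":0,"spin":0},{"fingers":-1,"x":0,"y":0,"z":0,"spin":0},{"fingers":-1,"x":0,"y":0,"z":0,"spin":0}]'; python3 -c "
from h import *
o=get_obs();print(o['moment'],o['qpos'][5])"
```

```text
time_s: 12.5
ee_pos: [0.567, -0.1537, 0.1007]
eef_rot: [-1.572, 0.0, 1.489]
force: [-0.0, 0.2, 0.5]
grip_width: 0.0415
time_s: 13.5
ee_pos: [0.5668, -0.1536, 0.1002]
eef_rot: [-1.571, -0.0, 1.489]
force: [-0.3, 1.2, 2.0]
grip_width: 0.0158
[ 0.24250637 -0.01253154  0.01550114] -1.8164062127088214
```

```bash
python3 -m handwheel '[{"fingers":-1,"x":0,"y":0,"z":0,"spin":1},{"fingers":-1,"x":0,"y":0,"z":0,"spin":2},{"fingers":-1,"x":0,"y":0,"z":0,"spin":3},{"fingers":-1,"x":0,"y":0,"z":0,"spin":4},{"fingers":-1,"x":0,"y":0,"z":0,"spin":5},{"fingers":-1,"x":0,"y":0,"z":0,"spin":6},{"fingers":-1,"x":0,"y":0,"z":0,"spin":7},{"fingers":-1,"x":0,"y":0,"z":0,"spin":8},{"fingers":-1,"x":0,"y":0,"z":0,"spin":8},{"fingers":-1,"x":0,"y":0,"z":0,"spin":8}]' 40; python3 -c "
from h import *
o=get_obs();print(o['moment'],o['tau'][5],o['qpos'][5])"
```

```text
time_s: 14.5
ee_pos: [0.566, -0.1532, 0.1003]
eef_rot: [-1.568, -0.0, 1.35]
force: [-9.0, 4.7, 8.4]
grip_width: 0.0155
[0.74886969 1.91005947 0.52401248] 0.5432526580989361 -1.6764325936570759
```

```bash
python3 -m handwheel '[{"fingers":-1,"x":0,"y":0,"z":0,"spin":1},{"fingers":-1,"x":0,"y":0,"z":0,"spin":2},{"fingers":-1,"x":0,"y":0,"z":0,"spin":3},{"fingers":-1,"x":0,"y":0,"z":0,"spin":4},{"fingers":-1,"x":0,"y":0,"z":0,"spin":4},{"fingers":-1,"x":0,"y":0,"z":0,"spin":4},{"fingers":-1,"x":0,"y":0,"z":0,"spin":4},{"fingers":-1,"x":0,"y":0,"z":0,"spin":4},{"fingers":-1,"x":0,"y":0,"z":0,"spin":4},{"fingers":-1,"x":0,"y":0,"z":0,"spin":4}]' 40; python3 -c "
from h import *
o=get_obs();print(o['moment'],o['tau'][5],o['qpos'][5])
p,d=cams.camera('wrist');cv2.imwrite('pics/w6.png',p[100:400,100:540,::-1])
"
```

```text
time_s: 15.5
ee_pos: [0.5662, -0.1532, 0.1004]
eef_rot: [-1.569, -0.0, 1.28]
force: [-8.0, 5.2, 8.5]
grip_width: 0.0164
[0.73929523 1.7078574  0.76784604] 0.7789059542119503 -1.606908775170551
```

View pics/w6.png

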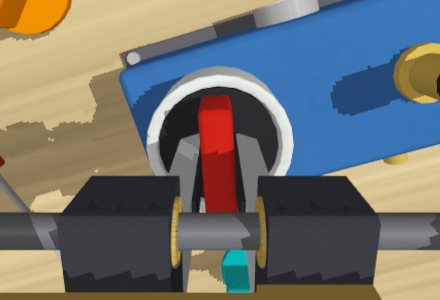

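The moment rises from 0.5 to 0.77 Nm and the wing is twisting in the pads (leaning left at (217,150)), so it stops hard this way. Reversing.

```bash
python3 -m handwheel '[{"fingers":-1,"x":0,"y":0,"z":0,"spin":-4},{"fingers":-1,"x":0,"y":0,"z":0,"spin":-8},{"fingers":-1,"x":0,"y":0,"z":0,"spin":-12},{"fingers":-1,"x":0,"y":0,"z":0,"spin":-16},{"fingers":-1,"x":0,"y":0,"z":0,"spin":-20},{"fingers":-1,"x":0,"y":0,"z":0,"spin":-24},{"fingers":-1,"x":0,"y":0,"z":0,"spin":-28},{"fingers":-1,"x":0,"y":0,"z":0,"spin":-32},{"fingers":-1,"x":0,"y":0,"z":0,"spin":-36},{"fingers":-1,"x":0,"y":0,"z":0,"spin":-36}]' 40; python3 -c "
from h import *
o=get_obs();print(o['moment'],o['tau'][5],o['qpos'][5])
p,d=cams.camera('wrist');cv2.imwrite('pics/w7.png',p[100:400,100:540,::-1])
"
```

```text
time_s: 16.55
ee_pos: [0.567, -0.1536, 0.1002]
eef_rot: [-1.571, 0.0, 1.909]
force: [0.1, 0.8, 3.6]
grip_width: 0.0154
[0.33727689 0.02201121 0.00316539] -1.2643009051680565 -2.2356709993109027
```

View pics/w7.png

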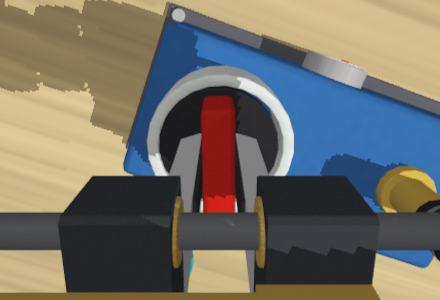

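The wing now runs freely (0.003 Nm) and sits square in the jaws, so this is the right way. I'm releasing, rising and turning the hand half a turn to get wrist range, then regrasping.

```bash
python3 -m handwheel '[{"fingers":-0.3,"x":0,"y":0,"z":0,"spin":0},{"fingers":0.3,"x":0,"y":0,"z":0,"spin":0},{"fingers":0.3,"x":0,"y":0,"z":0,"spin":0},{"fingers":0.3,"x":0,"y":0,"z":0,"spin":0},{"fingers":0.3,"x":0,"y":-0.01,"z":0,"spin":0},{"fingers":0.3,"x":0,"y":-0.03,"z":0,"spin":0},{"fingers":0.3,"x":0,"y":-0.04,"z":0,"spin":8},{"fingers":0.3,"x":0,"y":-0.04,"z":0,"spin":16},{"fingers":0.3,"x":0,"y":-0.04,"z":0,"spin":24},{"fingers":0.3,"x":0,"y":-0.04,"z":0,"spin":32}]' 40
python3 -m handwheel '[{"fingers":0.3,"x":0,"y":0,"z":0,"spin":8},{"fingers":0.3,"x":0,"y":0,"z":0,"spin":16},{"fingers":0.3,"x":0,"y":0,"z":0,"spin":24},{"fingers":0.3,"x":0,"y":0,"z":0,"spin":32},{"fingers":0.3,"x":0,"y":0,"z":0,"spin":40},{"fingers":0.3,"x":0,"y":0,"z":0,"spin":48},{"fingers":0.3,"x":0,"y":0,"z":0,"spin":56},{"fingers":0.3,"x":0,"y":0,"z":0,"spin":64},{"fingers":0.3,"x":0,"y":0,"z":0,"spin":72},{"fingers":0.3,"x":0,"y":0,"z":0,"spin":80}]'
python3 -m handwheel '[{"fingers":0.3,"x":0,"y":0,"z":0,"spin":8},{"fingers":0.3,"x":0,"y":0,"z":0,"spin":16},{"fingers":0.3,"x":0,"y":0,"z":0,"spin":24},{"fingers":0.3,"x":0,"y":0,"z":0,"spin":32},{"fingers":0.3,"x":0,"y":0,"z":0,"spin":40},{"fingers":0.3,"x":0,"y":0,"z":0,"spin":48},{"fingers":0.3,"x":0,"y":0,"z":0,"spin":56},{"fingers":0.3,"x":0,"y":0,"z":0,"spin":64},{"fingers":0.3,"x":0,"y":0,"z":0,"spin":68},{"fingers":0.3,"x":0,"y":0,"z":0,"spin":68}]'
python3 - <<'E'
from h import *
c=cams.get_calibration('wrist');p,d=cams.camera('wrist');cv2.imwrite('pics/w8.png',p[:,:,::-1])
W=cloud('wrist',d,c);o,R=tool();print(o['qpos'][5],R.round(3))
def near(x,y,r):return np.hypot(W[...,0]-x,W[...,1]-y)<r
r=(d>0)&near(.567,-.151,.04)&(W[...,2]>.13)&(W[...,2]<.143)
print('wing',r.sum(),cv2.minAreaRect(W[r][:,:2].astype(np.float32)*1000))
f=(d>0)&(W[...,2]>.145)&(W[...,2]<.17)&near(.567,-.151,.06);print('finger',f.sum(),np.median(W[f],axis=0),W[f].min(0),W[f].max(0))
E
```

```text
time_s: 17.6
ee_pos: [0.567, -0.1537, 0.1411]
eef_rot: [-1.572, 0.0, 1.344]
force: [0.1, 0.6, 0.2]
grip_width: 0.0611
time_s: 18.6
ee_pos: [0.5669, -0.1537, 0.141]
eef_rot: [-1.571, -0.001, -0.052]
force: [0.1, 0.3, 0.1]
grip_width: 0.0612
time_s: 19.6
ee_pos: [0.567, -0.1537, 0.1409]
eef_rot: [-1.57, -0.0, -1.234]
force: [-0.1, -0.8, -0.1]
grip_width: 0.0611
0.9047060041883619 [[ 0.333  0.001  0.943]
 [-0.943 -0.     0.333]
 [ 0.    -1.     0.   ]]
wing 2550 ((566.769775390625, -154.0789794921875), (59.659767150878906, 15.579425811767578), 19.550010681152344)
finger 922 [ 0.56531435 -0.12809959  0.16183477] [ 0.54889911 -0.19168732  0.14968766] [ 0.58964951 -0.11117099  0.16999301]
```

The wing sits at 19.5° and the jaws are square to it. Down and regrip.

```bash
python3 -m handwheel '[{"fingers":0.3,"x":0,"y":0.01,"z":0,"spin":0},{"fingers":0.3,"x":0,"y":0.025,"z":0,"spin":0},{"fingers":0.2,"x":0,"y":0.037,"z":0,"spin":0},{"fingers":0,"x":0,"y":0.04,"z":0,"spin":0},{"fingers":-0.3,"x":0,"y":0.04,"z":0,"spin":0},{"fingers":-0.5,"x":0,"y":0.04,"z":0,"spin":0},{"fingers":-0.7,"x":0,"y":0.04,"z":0,"spin":0},{"fingers":-1,"x":0,"y":0.04,"z":0,"spin":0},{"fingers":-1,"x":0,"y":0.04,"z":0,"spin":0},{"fingers":-1,"x":0,"y":0.04,"z":0,"spin":0}]' 40
python3 -m handwheel '[{"fingers":-1,"x":0,"y":0,"z":0,"spin":0},{"fingers":-1,"x":0,"y":0,"z":0,"spin":0},{"fingers":-1,"x":0,"y":0,"z":0,"spin":-4},{"fingers":-1,"x":0,"y":0,"z":0,"spin":-9},{"fingers":-1,"x":0,"y":0,"z":0,"spin":-14},{"fingers":-1,"x":0,"y":0,"z":0,"spin":-19},{"fingers":-1,"x":0,"y":0,"z":0,"spin":-24},{"fingers":-1,"x":0,"y":0,"z":0,"spin":-29},{"fingers":-1,"x":0,"y":0,"z":0,"spin":-34},{"fingers":-1,"x":0,"y":0,"z":0,"spin":-38}]'
python3 -c "
from h import *
o=get_obs();print(o['moment'],o['qpos'][5])"
```

```text
time_s: 20.65
ee_pos: [0.567, -0.1537, 0.1005]
eef_rot: [-1.57, -0.0, -1.233]
force: [-0.5, 0.1, 3.0]
grip_width: 0.016
time_s: 21.65
ee_pos: [0.567, -0.1536, 0.1005]
eef_rot: [-1.57, -0.001, -0.567]
force: [-1.6, 0.5, 4.5]
grip_width: 0.016
[ 0.09657341  0.26265083 -0.06549573] 0.23968261483046688
```

```bash
python3 -m handwheel '[{"fingers":-1,"x":0,"y":0,"z":0,"spin":-5},{"fingers":-1,"x":0,"y":0,"z":0,"spin":-10},{"fingers":-1,"x":0,"y":0,"z":0,"spin":-15},{"fingers":-1,"x":0,"y":0,"z":0,"spin":-20},{"fingers":-1,"x":0,"y":0,"z":0,"spin":-25},{"fingers":-1,"x":0,"y":0,"z":0,"spin":-30},{"fingers":-1,"x":0,"y":0,"z":0,"spin":-34},{"fingers":-1,"x":0,"y":0,"z":0,"spin":-36},{"fingers":-1,"x":0,"y":0,"z":0,"spin":-36},{"fingers":-1,"x":0,"y":0,"z":0,"spin":-36}]' 40
python3 -c "
from h import *
o=get_obs();print(o['moment'],o['qpos'][5])"
python3 -m handwheel '[{"fingers":-1,"x":0,"y":-0.001,"z":0,"spin":0},{"fingers":-1,"x":0,"y":-0.002,"z":0,"spin":0},{"fingers":-1,"x":0,"y":-0.003,"z":0,"spin":0},{"fingers":-1,"x":0,"y":-0.004,"z":0,"spin":0},{"fingers":-1,"x":0,"y":-0.005,"z":0,"spin":0},{"fingers":-1,"x":0,"y":-0.006,"z":0,"spin":0},{"fingers":-1,"x":0,"y":-0.006,"z":0,"spin":0},{"fingers":-1,"x":0,"y":-0.006,"z":0,"spin":0},{"fingers":-1,"x":0,"y":-0.006,"z":0,"spin":0},{"fingers":-1,"x":0,"y":-0.006,"z":0,"spin":0}]'
```

```text
time_s: 22.65
ee_pos: [0.567, -0.1536, 0.1005]
eef_rot: [-1.571, -0.001, 0.058]
force: [-1.0, 1.0, 5.6]
grip_width: 0.0158
[0.13466126 0.22311468 0.11014755] -0.38541337594467745
time_s: 23.65
ee_pos: [0.5668, -0.1536, 0.1062]
eef_rot: [-1.571, -0.0, 0.058]
force: [0.5, 0.8, -0.8]
grip_width: 0.0155
```

It lifts freely (-0.8 N at 6 mm). Raising it straight to about 90 mm above the neck.

```bash
python3 -m handwheel '[{"fingers":-1,"x":0,"y":-0.006,"z":0,"spin":0},{"fingers":-1,"x":0,"y":-0.016,"z":0,"spin":0},{"fingers":-1,"x":0,"y":-0.026,"z":0,"spin":0},{"fingers":-1,"x":0,"y":-0.036,"z":0,"spin":0},{"fingers":-1,"x":0,"y":-0.048,"z":0,"spin":0},{"fingers":-1,"x":0,"y":-0.06,"z":0,"spin":0},{"fingers":-1,"x":0,"y":-0.072,"z":0,"spin":0},{"fingers":-1,"x":0,"y":-0.082,"z":0,"spin":0},{"fingers":-1,"x":0,"y":-0.089,"z":0,"spin":0},{"fingers":-1,"x":0,"y":-0.092,"z":0,"spin":0}]' 40
python3 -m handwheel '[{"fingers":-1,"x":0,"y":0,"z":0,"spin":0},{"fingers":-1,"x":0,"y":0,"z":0,"spin":0},{"fingers":-1,"x":0,"y":0,"z":0,"spin":0},{"fingers":-1,"x":0,"y":0,"z":0,"spin":0},{"fingers":-1,"x":0,"y":0,"z":0,"spin":0},{"fingers":-1,"x":0,"y":0,"z":0,"spin":0},{"fingers":-1,"x":0,"y":0,"z":0,"spin":0},{"fingers":-1,"x":0,"y":0,"z":0,"spin":0},{"fingers":-1,"x":0,"y":0,"z":0,"spin":0},{"fingers":-1,"x":0,"y":0,"z":0,"spin":0}]'
python3 - <<'E'
from h import *
p,d=cams.camera('side');W=cloud('side',d)
cv2.imwrite('pics/s9.png',cv2.resize(p[100:250,230:430],(800,600))[:,:,::-1])
k=(d>0)&(np.hypot(W[...,0]-.567,W[...,1]+.153)<.045)&(W[...,2]>.15)&(p.max(-1)<70)
print('disc z',np.percentile(W[k][:,2],[1,5,25,50]),W[k].min(0),W[k].max(0))
E
```

```text
time_s: 24.65
ee_pos: [0.567, -0.1537, 0.1989]
eef_rot: [-1.571, -0.001, 0.058]
force: [0.5, 0.7, -0.2]
grip_width: 0.0157
time_s: 25.65
ee_pos: [0.5668, -0.1536, 0.1982]
eef_rot: [-1.571, -0.0, 0.058]
force: [-0.0, 0.6, -1.5]
grip_width: 0.0159
disc z [0.19740592 0.20255683 0.31805299 0.34666138] [ 0.52310542 -0.17844635  0.17901738] [ 0.60901029 -0.11503864  0.43655068]
```

View pics/s9.png

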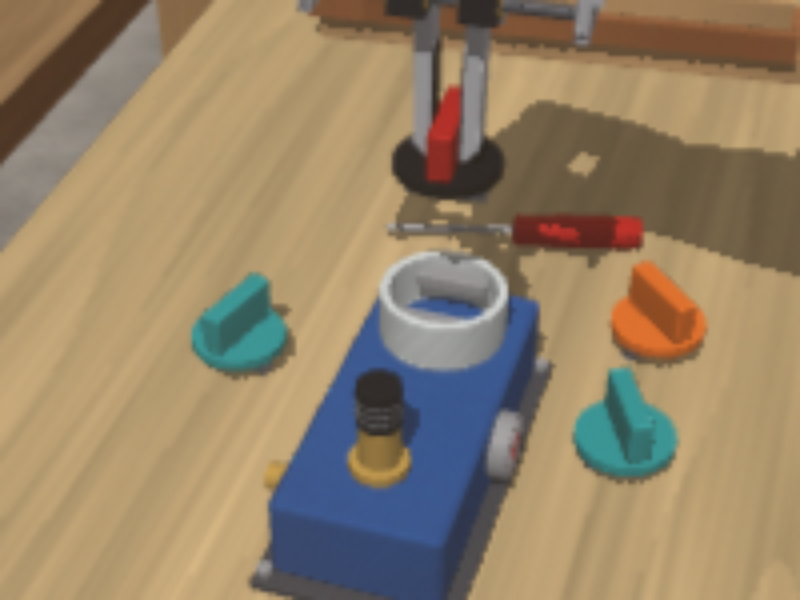

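The cap is out and upright in the jaws at (448,165), above the open neck at (443,300). The knob is home and nothing else has moved. Handing in.

```bash
python3 -c "
from station import workorder
print(workorder.hand_in())"
```

```text
the job is handed in; nothing more can be done
None
```

The job is done and handed in after about 26 s of robot time; no verdict was reported.

- **Relief knob:** I drew it up about 31 mm and held it there for more than 1 s. The side picture showed yellow and no red, and the pull read about 8.8 N. I then lowered it home; its top measured 0.1365 m, against 0.136 m when fully home.
- **Filler cap:** Turned clockwise from above, it stopped hard, with the moment rising to 0.77 Nm. I went counter-clockwise, regrasped once to get more wrist range, and turned it about 98° from its starting angle. It then lifted out freely.
- **Final state:** The cap is held upright and still, centred over the open neck. Its underside is about 90 mm above the rim, worked out from the lift distance; the side camera agrees roughly. The last picture shows the knob home, with the screwdriver and look-alike caps where they were. The tape measure and pencil box were outside that picture and I did not check them again, but the arm did not go near them after the first move.

**Readings that disagreed:**
- The fingertips really sat about 12 mm above the reported tool point, where the spec says 19 mm below it. Because of this, the first attempt to grip the knob closed on nothing just above it, without touching. I worked from camera heights after that.
- During the clockwise try I turned about 4° past the stop to be sure of it, and the wing twisted slightly in the pads. It was square in the jaws again once I reversed.

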